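# Turn the washed tray over on its drying stand

## Task

The white tray on the wooden drying stand has been washed and lies face up; turn it over so that it drains. Slide it out a little past the stand's open edge so that one long side hangs over, then reach under that side, lift it and tip the tray over, so that it ends lying flat, face down and wholly on the stand's deck. Leave the other white tray on the worktop and the service bell where they are.

Things in the scene. Friction and masses are not known exactly. Their poses are not given: they have to be found in the camera images.
- tray: White shallow rectangular tray lying on the stand: 170 mm along its x, 125 along its y, 12 thick, 0.1 to 0.25 kg. Origin: centre of its underside; z points out of its hollow face (up at first). Solid slab with upright sides. Starts wholly on the deck, long sides within 8 degrees of parallel to the open edge. Lifted by one long side it pivots on the other; past upright it falls over by itself.
- stand: Fixed drying stand. Origin: centre of its footprint, at worktop height. Brown wooden deck with black slots, 270 mm along its x, 310 along its y, 10 thick, flat top 80 above the origin. Dark rails 8 thick stand 15 above the deck on three sides (-x, +x, +y); the side at y = -155 mm (robot's right, within 12 degrees) is the open edge. Thin legs under it, nearest at y = -115 mm.
- spare_tray: A second white tray of the same kind (170 x 125 x 12 mm), lying face up on the worktop to the right of the stand; a bystander. Origin: centre of its underside.
- service_bell: A chrome service bell on a black base, 67 mm across and 49 mm high, on the worktop to the left of the stand; a bystander. Origin: centre of its underside.
Mind the look-alikes: they are no part of the job. What is shaped like the tray but orange or pink is not meant.

How it is judged:
By the outcome, as a careful person would: the job done as asked, in the order asked, and still so for the second after the job is handed in, with the robot touching nothing.
It also fails if it takes over 43 s, if anything falls off the work surface, if the arm or the gripper's body presses on something with over 40 N, if the wrist force passes 120 N, or if a joint passes its speed limit or range.

## Robot

A 6-joint arm with a two-finger parallel gripper is mounted at the origin on a cart in front of the work surface, level with it; the furniture and walls round the work are solid. World frame = base frame: x ahead of the robot, y to its left, z up, the work surface at z = 0. Lengths are in mm, angles in degrees, forces in N, time in s.
With the tool pointing down it reaches from about 325 to 775 mm from the base axis. Payload 9.3 kg.
Tool frame: the origin (TCP) lies at the very end of the fingers, on their centre line; the grasp point (between the pads) lies 19 mm behind it; z points along the fingers, y is the line along which they close (so a half turn about z gives the same grasp; the last joint's range is limited). The gripper opens to 85 mm and grips with 20 to 120 N. Pads are 22 mm wide; open, the fingers measure 114 mm over their backs; the gripper's body (76 mm by 85 mm) begins 54 mm behind the grasp point. The pads swing forward as they close: fully open they stand 13 mm farther back than shut.
Start: joints at [67.575, 14.817, 1.232, 76.415, 0, 81.257], TCP at [130.097, 534.389, 231.279] pointing down, gripper open.
Joint ranges: [-174.27, 174.27], [-52.1, 104.24], [-59.71, 78.15], [-110.17, 111.67], [-87.03, 83.33], [-180, 180]. Speed limits (degrees/s): [127.2, 127.2, 159.86, 180, 180, 180].

## Interface

Orientations are given as [roll, pitch, yaw] about the fixed x, y, z axes, in that order (R = Rz(yaw) Ry(pitch) Rx(roll)).
In Python, from bench import readout, imaging, bot, models gives the robot as it stands. The module is installed in compiled form; this text tells all that it offers.
- The arm moves only by the tool drive_tool, never from a script. Its argument "rows" is one flat list of numbers, 7 for each row, row after row: the shift along the tool's x, y, z as a fraction of full scale, then the turn, a rotation vector about the tool's x, y, z as a fraction of full scale, then the closure, from 0 (fully open) to 1 (shut). A call has exactly 8 rows; each row is the pose to reach, as a shift and turn from the pose commanded when the call began, along the tool's axes at that moment, turning the shorter way round; what a row does not reach only later rows make up. Full scale, the value 1, is 500 mm for a shift and 180 degrees for a turn. A row lasts 1/12 s, in which the tool goes at most 41.7 mm and 7.16 degrees, less where a joint would pass 70% of its speed; a pose out of reach is approached as far as the arm can. A call with a number of a shift or a turn outside -1 to 1 is refused whole. A call with a gripper value outside its range is refused whole. The fingers move at their own pace and stop on an object; "force" is the grip in N (left out, the last holds). Time passes only in rows, so rows that repeat a pose let the fingers close, or fill a call up. It gives the time, the measured TCP pose, the force, the opening and the grip force at its end, in the units of the state.
- readout.get_obs(): the state, without advancing time (a new reading comes with each control period).
- imaging.get_image(name): name is "scene" or "side" or "wrist"; returns a dict with "pixels" (400x640x3 uint8, red, green, blue), "K" (3x3 intrinsics, pixels), "R" (3x3) and "t" (3): a world point X has camera coordinates R X + t; the wrist camera has in their place "mount" (4x4, takes a point from camera to tool coordinates, whose origin is the TCP and whose axes are the flange's). Camera axes: x right, y down, z forward; pixel columns grow to the right and rows downward; lengths in mm; the calibration is good to about 2 mm. A picture is of the moment at which its call begins: read the wrist's pose just before it. There is no depth.
- bot.sign_off(): hands the job in; it is judged then, once.
Trained networks look in a picture, given as the dict that the camera call returned (one of the last four; its "shot" number tells which), for a name from the list of things; names that differ only in an ending like _2 or _b are one class to them, and where a whole thing is asked for, a point or a joint stands for the part that bears it (a point fixed in the world has none). Each returns a list of dicts, best first, with "score" (0 to 1); they miss things now and then, are a little off and sometimes report something else, mostly with a low value. They report only what shows in the picture. A call takes as long as a camera call. They do not tell look-alikes from the thing itself.
- models.find_in(query, picture): "box" ([centre column, centre row, width, height] in pixels, round what is visible of it).
- models.cut_out(query, picture): "mask" (400x640 bool, what is visible of it) and "box" ([centre column, centre row, width, height] in pixels, round what is visible of it).
- models.mark_of(query, picture): "at" ([column, row] in pixels: a listed point, or the origin of a listed thing).
The state is a dict: "t": time; "q": joint angles; "joint_velocities": joint speeds; "joint_efforts": joint torques, N m; "position": TCP position; "ee_rot": TCP orientation; "contact_force": force on the tool from outside, world axes, zero at the start; "wrist_torque": the same for the moment, N m; "width": finger opening in mm; "gripper_force": force on a finger pad.
Only numpy, scipy, OpenCV 4.12 (cv2) and the standard library are available. Lean on these libraries where they do the work, as an engineer would, in place of code of your own. Each camera call takes 0.05 s, during which the arm holds its last target. There are 200 camera calls.

## Working session

There is one attempt and no reset: what is moved stays moved. The work goes in short steps, Python scripts to look and compute and a tool call to move; the robot and the scene stay as the last step left them, time stands still between calls to the robot, and variables do not carry over. Pictures are saved under pics/ and viewed, at most 10 in all, crops included, and the job is handed in when it is done.

Besides the shell and the picture viewer there is one more tool, called after ">>>" as name(argument=value, ...) on one line, values as JSON. drive_tool: Moves the arm, as the interface text tells. Its arguments: {"type":"object","properties":{"rows":{"type":"array","items":{"type":"number"}},"force":{"type":"number"}},"required":["rows"]}

```bash
mkdir -p pics; cat > h.py <<'E'
import numpy as np,cv2
from bench import readout,imaging,bot,models
from scipy.spatial.transform import Rotation as Ro
def save(n,im): cv2.imwrite('pics/'+n,im[:,:,::-1])
def ray(P,uv):
    d=np.linalg.inv(P['K'])@np.array([uv[0],uv[1],1.]); R=np.array(P['R']);t=np.array(P['t'])
    return -R.T@t, R.T@d
def onz(P,uv,z):
    c,d=ray(P,uv); return c+d*(z-c[2])/d[2]
def tri(A,a,B,b):
    c1,d1=ray(A,a);c2,d2=ray(B,b)
    s=np.linalg.lstsq(np.c_[d1,-d2],c2-c1,rcond=None)[0]
    p,q=c1+d1*s[0],c2+d2*s[1]; return (p+q)/2,np.linalg.norm(p-q)
def proj(P,X):
    v=np.array(P['K'])@(np.array(P['R'])@np.array(X)+P['t']); return v[:2]/v[2]
E
python3 - <<'E'
from h import *
o=readout.get_obs(); print(o)
A=imaging.get_image('scene');B=imaging.get_image('side')
save('scene.png',A['pixels']);save('side.png',B['pixels'])
for n,P in(('scene',A),('side',B)):
    print(n,-P['R'].T@P['t'])
    for k in('tray','stand','spare_tray','service_bell'):
        print(k,[(np.round(d['at']),round(d['score'],2)) for d in models.mark_of(k,P)],[(np.round(d['box']),round(d['score'],2)) for d in models.find_in(k,P)])
E
```

```text
{'t': 0.0, 'q': array([6.75758704e+01, 1.48509446e+01, 1.18831426e+00, 7.64136210e+01,
       5.56346806e-04, 8.12567073e+01]), 'joint_velocities': array([ 0.04603197, -0.08404194,  0.0046057 , -0.02023572, -0.02035632,
        0.09149177]), 'joint_efforts': array([ 1.38329397e-03, -5.55637550e+01,  3.44530249e+01,  1.35319339e-02,
       -2.93582332e-05, -3.80650170e-05]), 'position': array([129.97659072, 534.13592462, 230.65449766]), 'ee_rot': array([-1.79924719e+02, -1.21406661e-02,  1.66319155e+02]), 'contact_force': array([-0.55178846,  0.54071364,  0.09124642]), 'wrist_torque': array([ 0.03912573,  0.01195213, -0.00531696]), 'gripper_force': 0.0, 'width': 85.2803844866561}
scene [-130.4537027  -541.66889746  766.92522123]
tray [(array([325., 309.]), 0.96), (array([470., 250.]), 0.75), (array([316., 206.]), 0.59)] [(array([313., 204.,  63.,  43.]), 0.74), (array([325., 310.,  73.,  46.]), 0.56), (array([472., 249.,  65.,  37.]), 0.55)]
stand [(array([300., 229.]), 0.93)] [(array([301., 214., 141.,  94.]), 0.91)]
spare_tray [(array([435., 302.]), 0.63), (array([222., 197.]), 0.58), (array([315., 205.]), 0.47)] [(array([435., 302.,  61.,  67.]), 0.82)]
service_bell [(array([226., 194.]), 0.67)] [(array([225., 194.,  15.,  16.]), 0.57)]
side [  433.50743081 -1347.56572352   651.57737016]
tray [(array([322., 198.]), 0.84), (array([422., 288.]), 0.58), (array([243., 257.]), 0.58)] [(array([324., 195.,  65.,  18.]), 0.8), (array([242., 255.,  77.,  35.]), 0.74), (array([422., 289.,  87.,  46.]), 0.64)]
stand [(array([318., 214.]), 0.59)] [(array([321., 198., 102.,  67.]), 0.84)]
spare_tray [(array([320., 299.]), 0.69)] [(array([322., 296.,  81.,  43.]), 0.97)]
service_bell [] []
```

View pics/scene.png

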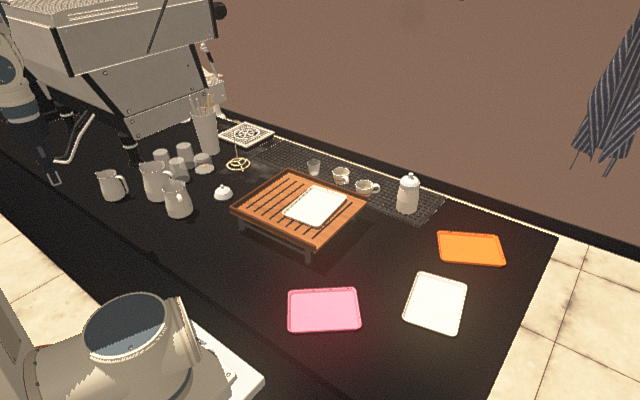

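View pics/side.png

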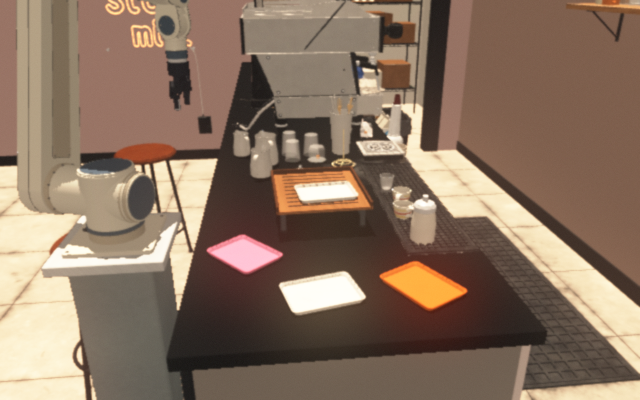

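Scene picture: the white tray on the stand is at (316,205), and at (325,193) in the side picture. Things that could be mistaken for it are the white spare (435,302), the pink tray (325,310), the orange tray (471,249) and the white trivet (247,134). I choose the one on the wooden deck. Next I measure it from both views.

```bash
cat >> h.py <<'E'
def fit(P,mask,z,name=''):
    c=max(cv2.findContours(mask.astype(np.uint8),0,cv2.CHAIN_APPROX_NONE)[0],key=cv2.contourArea)[:,0,:]
    X=np.array([onz(P,p,z)[:2] for p in c],np.float32)
    return cv2.minAreaRect(X)
E
python3 - <<'E'
from h import *
A=imaging.get_image('scene');B=imaging.get_image('side')
c={}
for n,P,u in(('scene',A,(316,205)),('side',B,(325,193))):
    m=[d for d in models.cut_out('tray',P)]
    m+= [d for d in models.cut_out('spare_tray',P)]
    m=[d for d in m if np.hypot(d['box'][0]-u[0],d['box'][1]-u[1])<15]
    for d in m[:1]:
        # white threshold intersect
        print(n,d['score'],d['mask'].sum(),fit(P,d['mask'],92))
        ys,xs=np.nonzero(d['mask']); 
        r=fit(P,d['mask'],92); c[n]=proj(P,[*r[0],92])
    s=models.cut_out('stand',P)[0]; print('stand',s['score'],fit(P,s['mask'],80))
    hsv=cv2.cvtColor(P['pixels'],cv2.COLOR_RGB2HSV)
    b=[int(x) for x in s['box']]
    br=((hsv[...,0]<18)&(hsv[...,1]>110)&(hsv[...,2]>60)).astype(np.uint8)
    k=np.zeros_like(br);k[b[1]-b[3]//2-4:b[1]+b[3]//2+4,b[0]-b[2]//2-4:b[0]+b[2]//2+4]=1
    br=cv2.morphologyEx(br*k,cv2.MORPH_CLOSE,np.ones((7,7)))
    print('brown',fit(P,br,80))
    q=cv2.boxPoints(fit(P,br,80));print(q)
    v=[cv2.resize(P['pixels'][u[1]-50:u[1]+60,u[0]-90:u[0]+70],None,fx=5,fy=5)]
    save(n+'_crop.png',v[0])
    sp=[d for d in models.cut_out('spare_tray',P)][0];print('spare',fit(P,sp['mask'],12))
print('tri',tri(A,c['scene'],B,c['side']))
E
```

```text
scene 0.82 1604 ((589.4884033203125, 49.92789077758789), (178.51983642578125, 132.7761688232422), 5.056464672088623)
stand 0.89 ((558.723388671875, 93.43983459472656), (336.0627136230469, 352.3608703613281), 1.1302727460861206)
brown ((568.7957763671875, 43.94996643066406), (394.265869140625, 448.7041931152344), 1.988261342048645)
[[ 363.9977   261.3275 ]
 [ 379.56534 -187.10654]
 [ 773.5939  -173.42758]
 [ 758.02625  275.00647]]
spare ((535.9915161132812, -360.7782287597656), (174.30264282226562, 126.60262298583984), 12.248988151550293)
side 0.66 1058 ((593.8484497070312, 47.249481201171875), (168.94688415527344, 147.73080444335938), 5.887197017669678)
stand 0.59 ((578.6085205078125, 58.728118896484375), (278.0418701171875, 481.34881591796875), 1.8754558563232422)
brown ((577.4857177734375, 63.88702392578125), (561.006103515625, 294.8265075683594), 89.1511001586914)
[[ 425.9328  -214.40123]
 [ 720.727   -218.76924]
 [ 729.03864  342.1753 ]
 [ 434.24445  346.54327]]
spare ((537.1529541015625, -360.86700439453125), (171.47120666503906, 141.5769500732422), 13.592007637023926)
tri (array([594.16090383,  53.61685586,  88.6977697 ]), np.float64(1.6506054837838855))
```

View pics/scene_crop.png

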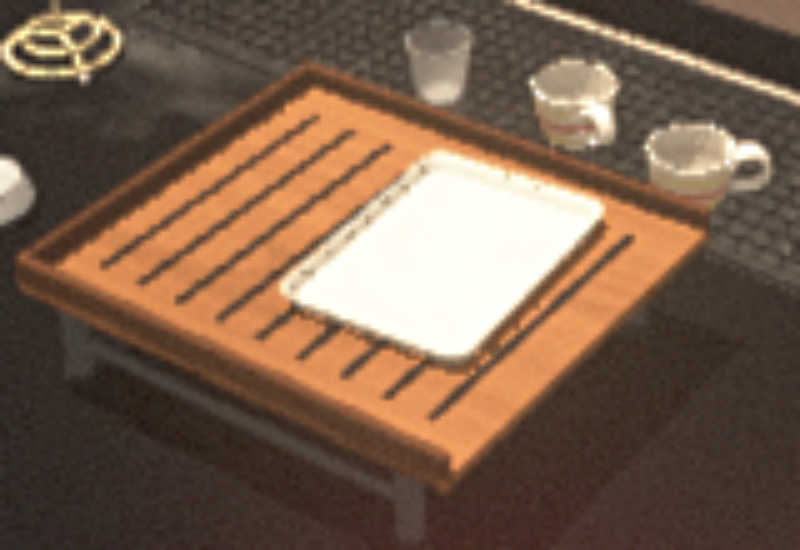

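The crop confirms it: white, face up, and lying on the brown slotted deck. The deck's open edge runs from about (315,252) to (367,202) in the scene picture. Next I compute the stand pose from its corners and plan a wrist look.

```bash
python3 - <<'E'
from h import *
A=imaging.get_image('scene');B=imaging.get_image('side')
f=lambda u,v:(226+u/5-.4,155+v/5-.4)
C=[onz(A,f(444,487),80),onz(A,f(708,236),80),onz(A,f(308,66),95),onz(A,f(18,262),95)]
for c in C: print(c.round(1))
e=C[1]-C[0];print('edge len',np.linalg.norm(e),'angle',np.degrees(np.arctan2(e[1],e[0])),'ctr',np.mean(C,axis=0))
W=imaging.get_image('wrist');print(W['K'],np.array(W['mount']).round(3))
E
```

```text
[442.8 -65.8  80. ]
[706.9 -56.5  80. ]
[697.3 249.1  95. ]
[433.3 238.9  95. ]
edge len 264.25000764843725 angle 2.0183081602057618 ctr [570.08312627  91.3995701   87.5       ]
[[286.874982     0.         317.94000181]
 [  0.         286.874982   202.43035063]
 [  0.           0.           1.        ]] [[-1.00000e-03 -9.52000e-01 -3.06000e-01  7.87630e+01]
 [ 1.00000e+00 -0.00000e+00 -0.00000e+00 -7.77000e-01]
 [ 0.00000e+00 -3.06000e-01  9.52000e-01 -1.42999e+02]
 [ 0.00000e+00  0.00000e+00  0.00000e+00  1.00000e+00]]
```

```bash
cat >> h.py <<'E'
def row(p0,r0,p1,r1):
    R0=Ro.from_euler('xyz',r0,degrees=True);R1=Ro.from_euler('xyz',r1,degrees=True)
    d=R0.inv().apply(np.subtract(p1,p0)); w=(R0.inv()*R1).as_rotvec(degrees=True)
    print('row',(d/500).round(4),(w/180).round(4),'need rows',round(np.linalg.norm(d)/41.7,1),round(np.linalg.norm(w)/7.16,1))
E
python3 - <<'E'
from h import *
A=imaging.get_image('scene');B=imaging.get_image('side')
for n,a,b in (('straw top',(204,93),(343,97)),('cup base',(205,152),(341,153)),('jug',(155,165),(265,133)),('bell',(223,185),(318,155))): print(n,tri(A,a,B,b))
row([130.1,534.4,231.3],[180,0,166.3],[582,155,231.3],[180,0,93])
E
```

```text
straw top (array([736.10189985, 679.4752808 , 241.78247046]), np.float64(7.8556801584235965))
cup base (array([739.09776119, 754.47330029, -20.34729325]), np.float64(5.723277364742124))
jug (array([419.97772611, 569.2692562 , 129.83850193]), np.float64(3.2953411360399496))
bell (array([592.27686449, 450.28255551,  45.43281346]), np.float64(67.7396432546979))
row [-1.0578 -0.5232 -0.    ] [-0.     -0.      0.4072] need rows 14.1 10.2
```

>>> drive_tool(rows=[-0.6, -0.3, 0, 0, 0, 0.3, 0.5, -0.6, -0.3, 0, 0, 0, 0.3, 0.5, -0.6, -0.3, 0, 0, 0, 0.3, 0.5, -0.6, -0.3, 0, 0, 0, 0.3, 0.5, -0.6, -0.3, 0, 0, 0, 0.3, 0.5, -0.6, -0.3, 0, 0, 0, 0.3, 0.5, -0.6, -0.3, 0, 0, 0, 0.3, 0.5, -0.6, -0.3, 0, 0, 0, 0.3, 0.5])

```text
t: 2.32
position: [385.7, 317.4, 231.5]
ee_rot: [180.0, -0.0, 111.9]
contact_force: [0.3, 0.3, 0.2]
width: 42.4
gripper_force: 0.0
```

```bash
python3 - <<'E'
from h import *
o=readout.get_obs();print(o['position'],o['ee_rot'],o['q'])
row(o['position'],o['ee_rot'],[582,160,231.3],[180,0,93])
E
```

```text
[385.7301421  317.406916   231.53226597] [ 1.79967332e+02 -5.96723359e-03  1.11924910e+02] [ 2.98150760e+01  9.85238778e+00 -5.27172591e+00  7.48427085e+01
  1.42626905e-03  9.78901680e+01]
row [-0.4386  0.2466  0.0006] [ 2.000e-04 -1.000e-04  1.051e-01] need rows 6.0 2.6
```

>>> drive_tool(rows=[-0.439, 0.247, 0, 0, 0, 0.105, 0.5, -0.439, 0.247, 0, 0, 0, 0.105, 0.5, -0.439, 0.247, 0, 0, 0, 0.105, 0.5, -0.439, 0.247, 0, 0, 0, 0.105, 0.5, -0.439, 0.247, 0, 0, 0, 0.105, 0.5, -0.439, 0.247, 0, 0, 0, 0.105, 0.5, -0.439, 0.247, 0, 0, 0, 0.105, 0.5, -0.439, 0.247, 0, 0, 0, 0.105, 0.5])

```text
t: 2.98
position: [583.6, 160.9, 230.1]
ee_rot: [-179.9, 0.0, 93.2]
contact_force: [0.1, -0.3, 0.7]
width: 42.9
gripper_force: 0.0
```

```bash
cat >> h.py <<'E'
def wrist():
    o=readout.get_obs(); P=imaging.get_image('wrist')
    T=np.eye(4);T[:3,:3]=Ro.from_euler('xyz',o['ee_rot'],degrees=True).as_matrix();T[:3,3]=o['position']
    M=np.linalg.inv(T@np.array(P['mount']));P['R']=M[:3,:3];P['t']=M[:3,3];return P,o
E
python3 - <<'E'
from h import *
P,o=wrist();print(o['t'],o['position'],o['ee_rot'],o['q']);save('w1.png',P['pixels'])
for d in models.cut_out('tray',P):
    r=fit(P,d['mask'],92);print(d['score'],d['box'],r)
E
```

```text
2.9833 [583.60886782 160.9404525  230.14633296] [-1.79921114e+02  9.98531664e-03  9.32223363e+01] [ 7.48169388e+00  2.03952343e+01  9.14049109e+00  7.88246661e+01
 -4.09879410e-03  9.42593673e+01]
0.96 [318.2, 280.2, 157.5, 98.9] ((591.4186401367188, 52.335487365722656), (170.05519104003906, 126.70777130126953), 6.386082172393799)
0.57 [164.2, 351.6, 122.5, 92.5] ((449.5868225097656, -103.70066833496094), (94.99064636230469, 30.506057739257812), 55.88731002807617)
```

View pics/w1.png

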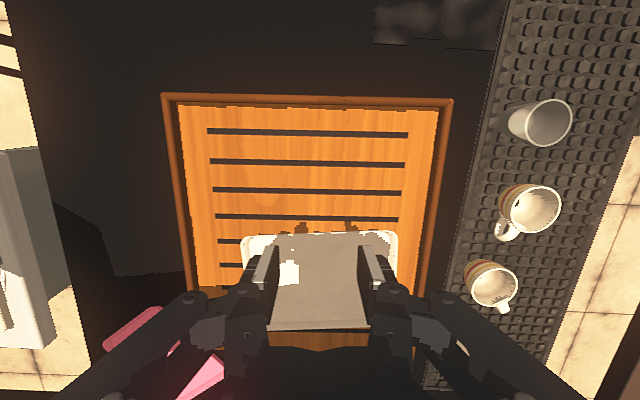

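```bash
python3 - <<'E'
from h import *
o=readout.get_obs();P,_=wrist()
a,b=onz(P,(162,93),95),onz(P,(453,99),95);print(a,b,b-a,np.linalg.norm(b-a))
d=(b-a)/np.linalg.norm(b-a);n=np.array([-d[1],d[0],0]);print('yaw',np.degrees(np.arctan2(d[1],d[0])),'centre',(a+b)/2-155*n,'edge mid',(a+b)/2-310*n)
row(o['position'],o['ee_rot'],[585,157,84],[180,0,94])
E
```

```text
[433.92422528 247.01450989  95.        ] [699.36757451 257.41755962  95.        ] [265.44334923  10.40304973   0.        ] 265.6471251419055
yaw 2.2443431259078954 centre [572.71587979  97.33493409  95.        ] edge mid [578.78585968 -57.54616658  95.        ]
row [-0.0122  0.006   0.294 ] [-0.0003 -0.0001 -0.0034] need rows 3.5 0.1
```

>>> drive_tool(rows=[-0.01, 0.004, 0.2, 0, 0, 0, 0.5, -0.01, 0.004, 0.29, 0, 0, 0, 0.5, -0.01, 0.004, 0.29, 0, 0, 0, 0.5, -0.01, 0.004, 0.29, 0, 0, 0, 0.5, -0.01, 0.004, 0.292, 0, 0, 0, 0.5, -0.01, 0.004, 0.292, 0, 0, 0, 0.5, -0.01, 0.004, 0.292, 0, 0, 0, 0.5, -0.01, 0.004, 0.292, 0, 0, 0, 0.5])

```text
t: 3.8
position: [585.4, 158.7, 87.8]
ee_rot: [179.8, -0.0, 93.5]
contact_force: [0.4, -0.6, 0.2]
width: 42.8
gripper_force: 0.0
```

```bash
python3 - <<'E'
from h import *
o=readout.get_obs();print(o['position'],o['ee_rot'],o['contact_force'])
B=imaging.get_image('side');save('s2.png',cv2.resize(B['pixels'][120:260,220:420],None,fx=4,fy=4))
row(o['position'],o['ee_rot'],[586,38,83],[180,0,93])
E
```

```text
[585.41623775 158.6917405   87.75751413] [ 1.79780505e+02 -1.57317359e-02  9.34635206e+01] [ 0.41421935 -0.55509728  0.24400548]
row [-0.241  -0.0135  0.0094] [ 0.0012 -0.0001  0.0026] need rows 2.9 0.1
```

View pics/s2.png

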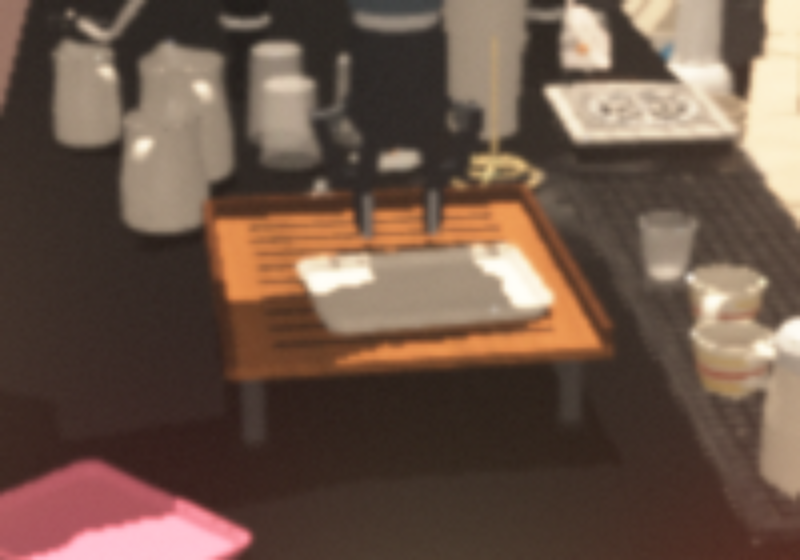

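>>> drive_tool(rows=[0, 0, 0.012, 0, 0, 0, 0.5, 0, 0, 0.012, 0, 0, 0, 0.5, -0.03, -0.001, 0.012, 0, 0, 0, 0.5, -0.05, -0.003, 0.012, 0, 0, 0, 0.5, -0.07, -0.004, 0.012, 0, 0, 0, 0.5, -0.09, -0.005, 0.012, 0, 0, 0, 0.5, -0.11, -0.006, 0.012, 0, 0, 0.001, 0.5, -0.13, -0.007, 0.012, 0, 0, 0.001, 0.5])

```text
t: 4.52
position: [584.8, 91.9, 79.4]
ee_rot: [180.0, -0.0, 93.2]
contact_force: [-0.5, 0.9, 0.6]
width: 42.8
gripper_force: 0.5
```

```bash
python3 - <<'E'
from h import *
P,o=wrist();print(o['t'],o['position'],o['ee_rot'],o['contact_force'])
for d in models.cut_out('tray',P)[:2]: print(d['score'],d['box'],fit(P,d['mask'],92))
A=imaging.get_image('scene')
for d in models.cut_out('tray',A):
  if abs(d['box'][0]-320)<25 and d['box'][1]<260: print('scene',d['score'],d['box'],fit(A,d['mask'],92))
row(o['position'],o['ee_rot'],[586,38,83],[180,0,93])
E
```

```text
4.5167 [584.83856355  91.89675076  79.36190294] [ 1.79992306e+02 -9.59684282e-03  9.32055132e+01] [-0.48905512  0.86016055  0.57184042]
0.74 [35.9, 373.8, 71.7, 52.3] ((421.2313232421875, 5.14042854309082), (59.03928756713867, 24.349933624267578), 40.272361755371094)
0.63 [320.8, 341.9, 317.3, 111.5] ((585.7071533203125, 61.16423797607422), (57.43191146850586, 44.27992248535156), 3.1672725677490234)
scene 0.95 [324.5, 211.8, 64.8, 41.0] ((587.8632202148438, 13.342849731445312), (173.39495849609375, 127.15727233886719), 3.4130983352661133)
row [-0.1078 -0.0037 -0.0073] [ 0.     -0.0001  0.0011] need rows 1.3 0.0
```

>>> drive_tool(rows=[-0.02, -0.001, 0, 0, 0, 0, 0.5, -0.04, -0.002, 0, 0, 0, 0, 0.5, -0.06, -0.003, 0, 0, 0, 0, 0.5, -0.078, -0.004, 0, 0, 0, 0, 0.5, -0.09, -0.005, 0, 0, 0, 0, 0.5, -0.098, -0.005, 0, 0, 0, 0, 0.5, -0.102, -0.005, 0, 0, 0, 0, 0.5, -0.102, -0.005, 0, 0, 0, 0, 0.5])

```text
t: 5.38
position: [585.2, 41.3, 79.3]
ee_rot: [-180.0, 0.0, 93.2]
contact_force: [0.1, 0.6, -0.8]
width: 42.4
gripper_force: 0.0
```

```bash
python3 - <<'E'
from h import *
o=readout.get_obs();print(o['t'],o['position'],o['ee_rot'],o['contact_force'],o['q'])
A=imaging.get_image('scene')
for d in models.cut_out('tray',A):
  if abs(d['box'][0]-320)<25 and d['box'][1]<260: print('scene',d['score'],d['box'],fit(A,d['mask'],92))
save('s3.png',cv2.resize(A['pixels'][150:270,220:400],None,fx=4,fy=4))
E
```

```text
5.3833 [585.19002444  41.25358228  79.25058759] [-1.79994376e+02  1.07906001e-02  9.31963042e+01] [ 0.06546342  0.56541455 -0.83201128] [-4.15462724e+00  2.30727638e+01 -9.49956511e+00  5.74318684e+01
 -1.14214993e-02  8.26490695e+01]
scene 0.88 [339.1, 217.1, 65.7, 45.7] ((591.5709228515625, -35.925071716308594), (180.4330596923828, 128.26800537109375), 2.2058370113372803)
scene 0.56 [299.9, 214.6, 137.5, 94.1] ((495.4786071777344, 121.65692138671875), (461.0859375, 241.26934814453125), 51.29668426513672)
```

View pics/s3.png

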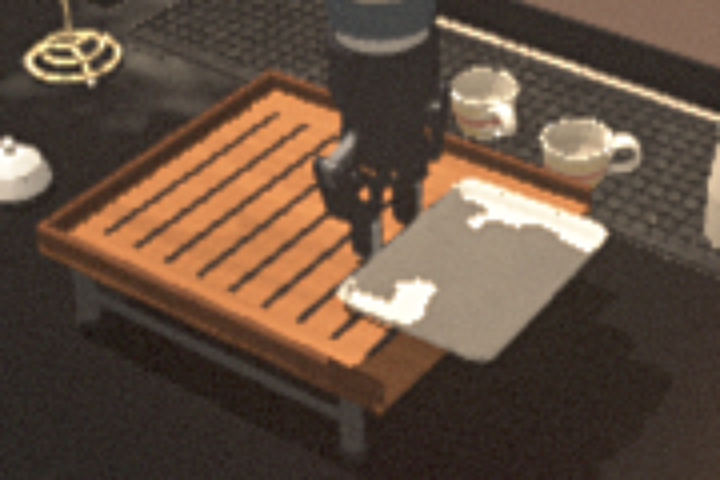

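Overhang about 38 mm, tray straight. Next: retreat up, then over to the robot's right with the fingers shut.

>>> drive_tool(rows=[0.02, 0, -0.08, 0, 0, 0, 0.5, 0.02, 0, -0.16, 0, 0, 0, 0.7, 0, -0.01, -0.22, 0, 0, 0, 1, -0.08, -0.02, -0.22, 0, 0, 0, 1, -0.16, -0.04, -0.22, 0, 0, 0, 1, -0.24, -0.06, -0.22, 0, 0, 0, 1, -0.32, -0.08, -0.22, 0, 0, 0, 1, -0.4, -0.1, -0.22, 0, 0, 0, 1])

```text
t: 6.15
position: [546.0, -161.9, 189.5]
ee_rot: [180.0, 0.0, 93.3]
contact_force: [0.3, 0.8, 0.7]
width: 0.1
gripper_force: 0.0
```

```bash
cat >> h.py <<'E'
def orient(A,T):
    A,T=np.radians([A,T]); z=np.array([np.cos(A)*np.cos(T),np.sin(A)*np.cos(T),-np.sin(T)])
    y=np.array([np.sin(A),-np.cos(A),0]); x=np.cross(y,z)
    return Ro.from_matrix(np.c_[x,y,z]).as_euler('xyz',degrees=True)
E
python3 - <<'E'
from h import *
o=readout.get_obs();print(o['t'],o['position'],o['ee_rot'],o['q'],o['width'])
for A,T in((60,12),):
    e=orient(A,T);print(e);row(o['position'],o['ee_rot'],[530,-210,170],e)
E
```

```text
6.15 [ 545.99530015 -161.93718851  189.4720997 ] [1.79984953e+02 1.70257021e-02 9.32980603e+01] [-2.49569603e+01  1.75435824e+01 -1.03412342e+00  7.14009800e+01
 -7.87381771e-03  6.17449757e+01] 0.1406584806728284
[-180.  -78.   60.]
row [-0.0941 -0.0375  0.039 ] [-0.1256  0.4203  0.1553] need rows 1.3 11.7
```

>>> drive_tool(rows=[-0.094, -0.038, 0, -0.126, 0.42, 0.155, 1, -0.094, -0.038, 0, -0.126, 0.42, 0.155, 1, -0.094, -0.038, 0, -0.126, 0.42, 0.155, 1, -0.094, -0.038, 0, -0.126, 0.42, 0.155, 1, -0.094, -0.038, 0, -0.126, 0.42, 0.155, 1, -0.094, -0.038, 0, -0.126, 0.42, 0.155, 1, -0.094, -0.038, 0, -0.126, 0.42, 0.155, 1, -0.094, -0.038, 0, -0.126, 0.42, 0.155, 1])

```text
t: 6.82
position: [530.7, -209.4, 189.9]
ee_rot: [171.2, -53.4, 76.9]
contact_force: [-0.3, 0.6, -0.5]
width: -0.3
gripper_force: 0.0
```

```bash
python3 - <<'E'
from h import *
o=readout.get_obs();print(o['t'],o['position'],o['ee_rot'],o['q'],o['contact_force'])
e=orient(60,12);row(o['position'],o['ee_rot'],[530,-210,170],e)
E
```

```text
6.8167 [ 530.71380355 -209.44616093  189.91780712] [171.21467301 -53.36479811  76.9363387 ] [-52.41927253  31.12183844   0.23840001  92.24116338  45.23883857
  40.93872097] [-0.27248127  0.63679458 -0.47993856]
row [-0.0328 -0.0046  0.0222] [-0.0384  0.1321  0.0492] need rows 0.5 3.7
```

>>> drive_tool(rows=[-0.033, -0.005, 0.022, -0.038, 0.132, 0.049, 1, -0.033, -0.005, 0.022, -0.038, 0.132, 0.049, 1, -0.033, -0.005, 0.022, -0.038, 0.132, 0.049, 1, -0.033, -0.005, 0.022, -0.038, 0.132, 0.049, 1, -0.033, -0.005, 0.022, -0.038, 0.132, 0.049, 1, -0.033, -0.005, 0.022, -0.038, 0.132, 0.049, 1, -0.033, -0.005, 0.022, -0.038, 0.132, 0.049, 1, -0.033, -0.005, 0.022, -0.038, 0.132, 0.049, 1])

```text
t: 7.48
position: [529.6, -209.0, 170.4]
ee_rot: [179.2, -77.5, 61.1]
contact_force: [0.1, -0.1, 0.5]
width: -0.2
gripper_force: 0.0
```

```bash
python3 - <<'E'
from h import *
o=readout.get_obs();print(o['t'],o['position'],o['ee_rot'],o['q'],o['contact_force'])
R=Ro.from_euler('xyz',o['ee_rot'],degrees=True).as_matrix();print(R)
e=orient(60,12);row(o['position'],o['ee_rot'],[530,-170,57],e)
A=imaging.get_image('scene');B=imaging.get_image('side')
save('s4.png',np.vstack([cv2.resize(A['pixels'],(448,280)),cv2.resize(B['pixels'],(448,280))]))
E
```

```text
7.4833 [ 529.63231862 -209.00285665  170.37567681] [179.21579319 -77.52605726  61.13177932] [-57.85405362  43.17371112  -4.99883367 106.7312588   59.38887478
  21.78015248] [ 0.14583989 -0.0589807   0.4871724 ]
[[ 0.10428196  0.86919857  0.48334161]
 [ 0.18915434 -0.49445434  0.84837229]
 [ 0.97639434  0.00295624 -0.21597536]]
row [-0.2066 -0.0386  0.1155] [-0.0018  0.0026  0.0014] need rows 2.9 0.1
```

View pics/s4.png

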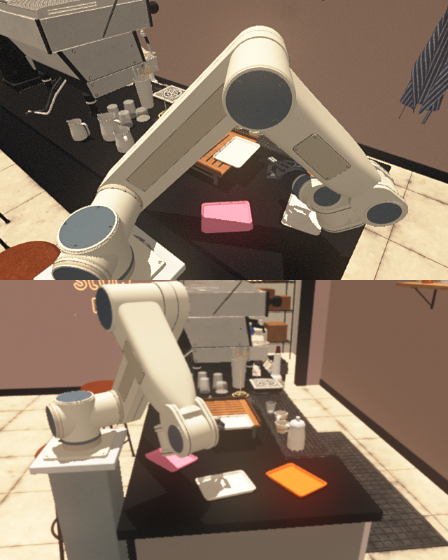

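Arm is tilted into its under-lift pose; the tray is still overhanging at the stand's right edge (scene half (237,150)). I check wrist clearance before going down.

```bash
python3 - <<'E'
from h import *
A=imaging.get_image('scene');B=imaging.get_image('side')
f=lambda u,v:(u/.7,v/.7)
print('cap',tri(A,f(386,207),B,f(176,158)))
print('low wrist', tri(A,f(352,222),B,f(205,152)))
P=B
for X in ([529,-209,170],[529-.48*73,-209-.85*73,186],[529-.48*200,-209-.85*200,213],[529-.48*300,-209-.85*300,234]): print(X,proj(A,X)*.7,proj(B,X)*.7)
E
```

```text
cap (array([ 402.22286748, -565.89183753,  286.82722984]), np.float64(11.403094219893598))
low wrist (array([ 440.00960866, -501.08086937,  228.45596814]), np.float64(90.35747894804013))
[529, -209, 170] [268.6895523  159.85073334] [217.9359498  140.99677557]
[493.96, -271.05, 186] [280.65356543 169.05788406] [208.84216836 144.3031511 ]
[433.0, -379.0, 213] [306.09459564 188.89034903] [190.3118713  151.30389943]
[385.0, -464.0, 234] [331.8231576  209.03589474] [172.62102383 158.07710507]
```

>>> drive_tool(rows=[-0.07, -0.01, 0.04, 0, 0, 0, 1, -0.14, -0.02, 0.08, 0, 0, 0, 1, -0.205, -0.03, 0.12, 0, 0, 0, 1, -0.205, -0.03, 0.12, 0, 0.003, 0, 1, -0.205, -0.03, 0.12, 0, 0.003, 0, 1, -0.205, -0.03, 0.12, 0, 0.003, 0, 1, -0.205, -0.03, 0.12, 0, 0.003, 0, 1, -0.205, -0.03, 0.12, 0, 0.003, 0, 1])

```text
t: 8.35
position: [534.8, -171.0, 57.9]
ee_rot: [179.4, -78.2, 60.8]
contact_force: [0.5, -0.5, -0.0]
width: -0.1
gripper_force: 0.0
```

```bash
python3 - <<'E'
from h import *
o=readout.get_obs();print(o['t'],o['position'],o['ee_rot'],o['q'],o['contact_force'])
P,_=wrist();save('w2.png',P['pixels'])
for d in models.cut_out('tray',P)[:2]: print(d['score'],d['box'])
row(o['position'],o['ee_rot'],[590,-77,57],orient(60,12))
E
```

```text
8.35 [ 534.77173098 -170.98801265   57.90830215] [179.40340399 -78.18432838  60.80243494] [-55.46637922  50.30554286 -11.95791901  91.95209444  61.91958741
  22.95982641] [ 0.5203347  -0.48235661 -0.00136143]
0.6 [62.2, 350.5, 124.4, 95.0]
0.59 [297.3, 141.4, 213.4, 67.5]
row [0.0429 0.0025 0.2138] [-0.001  -0.001   0.0009] need rows 2.6 0.0
```

View pics/w2.png

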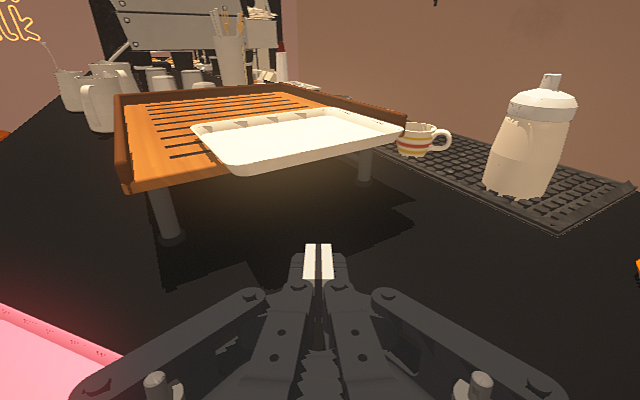

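The tray side overhangs the edge, its corner at (235,172), with the shut tips at (318,245) below and in front of it. I move forward under the overhang.

>>> drive_tool(rows=[0.01, 0.005, 0.05, 0, 0, 0, 1, 0.02, 0.01, 0.1, 0, 0, 0, 1, 0.03, 0.015, 0.15, 0, 0, 0, 1, 0.038, 0.018, 0.19, 0, 0, 0, 1, 0.045, 0.02, 0.223, 0, 0, 0, 1, 0.045, 0.02, 0.223, 0, 0, 0, 1, 0.045, 0.02, 0.223, 0, 0, 0, 1, 0.045, 0.02, 0.223, 0, 0, 0, 1])

```text
t: 9.12
position: [599.4, -76.7, 56.2]
ee_rot: [179.9, -78.2, 60.3]
contact_force: [0.1, -0.3, -0.1]
width: 0.1
gripper_force: 0.0
```

```bash
python3 - <<'E'
from h import *
o=readout.get_obs();print(o['t'],o['position'],o['ee_rot'],o['q'],o['contact_force'])
for p in([602,-77,69],[602,-73.8,94],[602,-64,116.5],[602,-49,136],[602,-30,151],[602,-7,160.5],[602,17.5,163.7],[602,42,160.5]): row(o['position'],o['ee_rot'],p,o['ee_rot'])
E
```

```text
9.1167 [599.43851606 -76.68843216  56.15324059] [179.91573242 -78.23981732  60.33167454] [-44.20658308  47.26722343 -16.16253617  76.73638243  71.44701091
  38.32004657] [ 0.06809003 -0.29419749 -0.14869674]
row [ 0.0256  0.0048 -0.0033] [0. 0. 0.] need rows 0.3 0.0
row [ 0.0756  0.0016 -0.008 ] [0. 0. 0.] need rows 0.9 0.0
row [ 0.1232 -0.0081 -0.0005] [0. 0. 0.] need rows 1.5 0.0
row [ 0.1667 -0.023   0.017 ] [0. 0. 0.] need rows 2.0 0.0
row [ 0.2028 -0.0418  0.0432] [0. 0. 0.] need rows 2.5 0.0
row [ 0.2295 -0.0647  0.0784] [0. 0. 0.] need rows 3.0 0.0
row [ 0.2445 -0.089   0.1188] [0. 0. 0.] need rows 3.4 0.0
row [ 0.2469 -0.1133  0.1617] [0. 0. 0.] need rows 3.8 0.0
```

First lift, to about 30°.

>>> drive_tool(rows=[0.013, 0.003, -0.002, 0, 0, 0, 1, 0.026, 0.004, -0.003, 0, 0, 0, 1, 0.045, 0.003, -0.006, 0, 0, 0, 1, 0.06, 0.002, -0.008, 0, 0, 0, 1, 0.076, 0.001, -0.008, 0, 0, 0, 1, 0.1, -0.003, -0.005, 0, 0, 0, 1, 0.123, -0.008, -0.001, 0, 0, 0, 1, 0.123, -0.008, -0.001, 0, 0, 0, 1])

```text
t: 9.78
position: [602.2, -62.8, 118.5]
ee_rot: [179.5, -78.2, 60.7]
contact_force: [0.6, -0.4, -0.8]
width: -0.2
gripper_force: 0.5
```

```bash
python3 - <<'E'
from h import *
o=readout.get_obs();print(o['t'],o['position'],o['ee_rot'],o['q'],o['contact_force'])
P=imaging.get_image('wrist');B=imaging.get_image('side')
save('w3.png',np.vstack([cv2.resize(P['pixels'],(448,280)),cv2.resize(B['pixels'][130:270,220:444],(448,280))]))
for p in([602,-49,136],[602,-30,151],[602,-7,160.5],[602,17.5,163.7],[602,42,160.5]): row(o['position'],o['ee_rot'],p,o['ee_rot'])
E
```

```text
9.7833 [602.18068241 -62.80335243 118.50476256] [179.54455943 -78.2417875   60.73232387] [-42.96469514  41.32602946 -16.08849145  80.30359301  72.36893771
  40.81860978] [ 0.56737926 -0.40515709 -0.7635801 ]
row [ 0.0391 -0.0139  0.0162] [0. 0. 0.] need rows 0.5 0.0
row [ 0.0753 -0.0327  0.0424] [0. 0. 0.] need rows 1.1 0.0
row [ 0.102  -0.0555  0.0776] [0. 0. 0.] need rows 1.7 0.0
row [ 0.117  -0.0798  0.1179] [0. 0. 0.] need rows 2.2 0.0
row [ 0.1195 -0.1041  0.1609] [0. 0. 0.] need rows 2.7 0.0
```

View pics/w3.png

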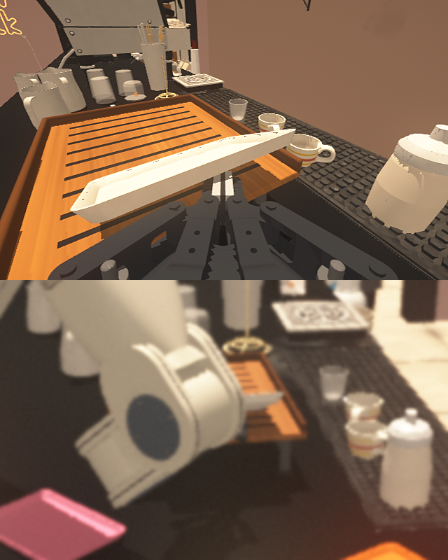

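The tray is resting on the tips and tilted, with its far side still on the deck. I continue the arc.

>>> drive_tool(rows=[0.02, -0.006, 0.008, 0, 0, 0, 1, 0.039, -0.014, 0.016, 0, 0, 0, 1, 0.058, -0.023, 0.028, 0, 0, 0, 1, 0.075, -0.033, 0.042, 0, 0, 0, 1, 0.09, -0.044, 0.06, 0, 0, 0, 1, 0.102, -0.055, 0.078, 0, 0, 0, 1, 0.102, -0.055, 0.078, 0, 0, 0, 1, 0.102, -0.055, 0.078, 0, 0, 0, 1])

```text
t: 10.55
position: [602.0, -7.0, 158.8]
ee_rot: [179.8, -78.3, 60.5]
contact_force: [-1.2, -0.6, 0.1]
width: 0.4
gripper_force: 0.2
```

```bash
python3 - <<'E'
from h import *
o=readout.get_obs();print(o['t'],o['position'],o['ee_rot'],o['q'],o['contact_force'])
P=imaging.get_image('wrist');A=imaging.get_image('scene')
save('w4.png',np.vstack([cv2.resize(P['pixels'],(448,280)),cv2.resize(A['pixels'][130:270,220:444],(448,280))]))
for p in([602,5,162],[602,17.5,163.7],[602,42,160.5]): row(o['position'],o['ee_rot'],p,o['ee_rot'])
E
```

```text
10.55 [601.99976624  -6.952296   158.8392169 ] [179.83947314 -78.25571958  60.49029618] [-38.43399388  34.2172513  -20.95340677  71.05539715  75.38524913
  52.83784768] [-1.21952464 -0.56997368  0.11017764]
row [ 0.0104 -0.0118  0.019 ] [0. 0. 0.] need rows 0.3 0.0
row [ 0.0182 -0.0242  0.0396] [0. 0. 0.] need rows 0.6 0.0
row [ 0.0206 -0.0485  0.0826] [0. 0. 0.] need rows 1.2 0.0
```

View pics/w4.png

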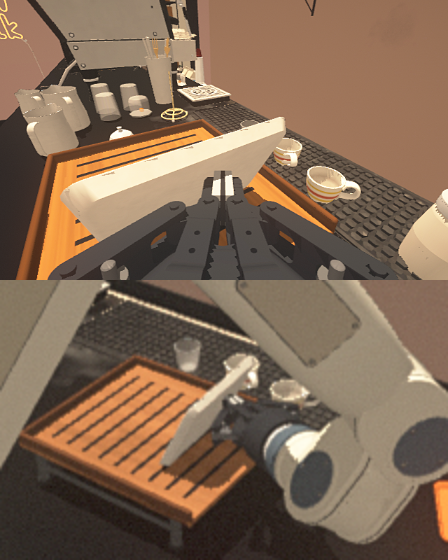

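It stands steep, about 70–75°, on the deck. I push it past upright, slowly.

>>> drive_tool(rows=[0.006, -0.007, 0.011, 0, 0, 0, 1, 0.011, -0.013, 0.021, 0, 0, 0, 1, 0.015, -0.019, 0.031, 0, 0, 0, 1, 0.018, -0.025, 0.04, 0, 0, 0, 1, 0.019, -0.031, 0.051, 0, 0, 0, 1, 0.02, -0.037, 0.062, 0, 0, 0, 1, 0.021, -0.043, 0.073, 0, 0, 0, 1, 0.021, -0.048, 0.083, 0, 0, 0, 1])

```text
t: 11.32
position: [602.9, 40.8, 159.5]
ee_rot: [-179.7, -78.3, 59.9]
contact_force: [0.1, 0.2, -1.0]
width: 0.3
gripper_force: 0.0
```

```bash
python3 - <<'E'
from h import *
o=readout.get_obs();print(o['t'],o['position'],o['ee_rot'],o['q'],o['contact_force'])
P=imaging.get_image('wrist');A=imaging.get_image('scene')
save('w5.png',np.vstack([cv2.resize(P['pixels'],(448,280)),cv2.resize(A['pixels'][130:270,220:444],(448,280))]))
E
```

```text
11.3167 [602.85224988  40.75408163 159.50035086] [-179.65140721  -78.25906649   59.87191933] [-34.05196155  29.97118132 -27.19031854  52.59100715  77.51381237
  69.87969067] [ 0.13423361  0.18796478 -0.99078073]
```

View pics/w5.png

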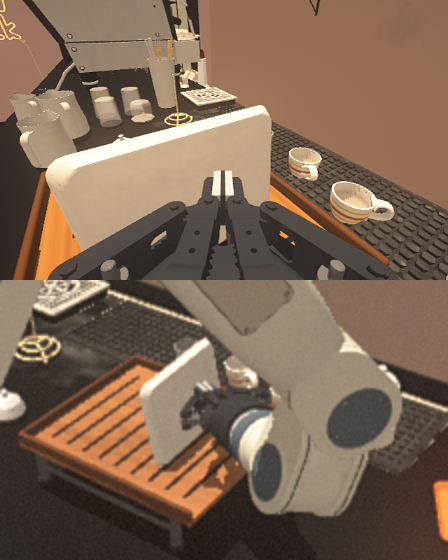

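The tray is now about upright, underside towards the tool. I push it a little further.

>>> drive_tool(rows=[0.006, -0.005, 0.008, 0, 0, 0, 1, 0.011, -0.01, 0.016, 0, 0, 0, 1, 0.016, -0.015, 0.024, 0, 0, 0, 1, 0.021, -0.02, 0.032, 0, 0, 0, 1, 0.025, -0.025, 0.04, 0, 0, 0, 1, 0.028, -0.03, 0.048, 0, 0, 0, 1, 0.03, -0.035, 0.056, 0, 0, 0, 1, 0.032, -0.04, 0.064, 0, 0, 0, 1])

```text
t: 12.08
position: [602.8, 80.4, 168.8]
ee_rot: [-179.8, -78.2, 60.0]
contact_force: [0.1, 0.9, -0.1]
width: -0.2
gripper_force: 0.0
```

```bash
python3 - <<'E'
from h import *
o=readout.get_obs();print(o['t'],o['position'],o['ee_rot'],o['q'],o['contact_force'])
for n in('wrist','scene'):
    P,_=wrist() if n=='wrist' else (imaging.get_image(n),0)
    for d in models.cut_out('tray',P):
        print(n,d['score'],d['box'].round() if hasattr(d['box'],'round') else d['box'],d['mask'].sum(),fit(P,d['mask'],92))
E
```

```text
12.0833 [602.761506    80.4456988  168.79316316] [-179.77232976  -78.24517471   59.9879257 ] [-30.1268424   25.57343685 -32.92682411  33.1683478   78.24021108
  88.34301361] [ 0.13295297  0.92287772 -0.09685528]
wrist 0.92 [268.2, 302.0, 264.4, 100.3] 3937 ((560.4652709960938, 153.68441772460938), (135.01663208007812, 37.72653579711914), 4.209995269775391)
scene 0.83 [290.8, 203.0, 52.6, 42.6] 1125 ((570.1437377929688, 106.51924133300781), (171.064208984375, 127.22824096679688), 5.106055736541748)
scene 0.83 [472.6, 250.1, 62.6, 33.4] 1928 ((676.551513671875, -375.84576416015625), (118.66439056396484, 149.8322296142578), 29.57158088684082)
scene 0.65 [324.3, 309.1, 72.8, 44.0] 3084 ((303.8753662109375, -198.96722412109375), (117.56725311279297, 153.54698181152344), 40.97121810913086)
```

The fit says it is down and flat. I back out and check without the robot in view.

>>> drive_tool(rows=[0.03, 0, -0.06, 0, 0, 0, 1, 0.06, 0, -0.13, 0, 0, 0, 1, 0.08, 0, -0.2, 0, 0, 0, 1, 0.09, 0, -0.27, 0, 0, 0, 1, 0.1, 0, -0.34, 0, 0, 0, 1, 0.1, 0, -0.41, 0, 0, 0, 1, 0.1, 0, -0.48, 0, 0, 0, 1, 0.1, 0, -0.48, 0, 0, 0, 1])

```text
t: 12.95
position: [491.5, -113.5, 267.1]
ee_rot: [-179.8, -78.4, 60.1]
contact_force: [0.2, -0.6, -0.8]
width: -0.2
gripper_force: 0.0
```

```bash
python3 - <<'E'
from h import *
o=readout.get_obs();print(o['t'],o['position'],o['q'],o['contact_force'])
ctr={}
for n in('scene','side','wrist'):
    P,_=wrist() if n=='wrist' else (imaging.get_image(n),0)
    for d in models.cut_out('tray',P)+models.cut_out('spare_tray',P):
        for z in(92,12):
            r=fit(P,d['mask'],z)
            print(n,round(d['score'],2),np.round(d['box']),d['mask'].sum(),z,np.round(r[0]),np.round(r[1]),round(r[2],1), P['pixels'][d['mask']].mean(0).round(), P['pixels'][d['mask']].std(0).round())
E
```

```text
12.95 [ 491.52056707 -113.5136949   267.10905056] [-55.81914136  29.91594716 -15.95376403 109.1313175   61.60578929
  22.34234635] [ 0.17559112 -0.60490095 -0.76444356]
scene 0.68 [296. 201.  65.  43.] 1521 92 [572. 107.] [176. 133.] 6.8 [248. 243. 230.] [20. 28. 35.]
scene 0.68 [296. 201.  65.  43.] 1521 12 [655. 184.] [197. 149.] 6.8 [248. 243. 230.] [20. 28. 35.]
scene 0.68 [323. 308.  73.  49.] 2959 92 [ 305. -198.] [115. 151.] 40.6 [220. 145. 156.] [43. 47. 50.]
scene 0.68 [323. 308.  73.  49.] 2959 12 [ 356. -157.] [128. 169.] 40.6 [220. 145. 156.] [43. 47. 50.]
scene 0.66 [432. 307.  64.  61.] 2744 92 [ 466. -380.] [156. 112.] 13.1 [243. 239. 226.] [31. 37. 41.]
scene 0.66 [432. 307.  64.  61.] 2744 12 [ 536. -361.] [175. 126.] 13.1 [243. 239. 226.] [31. 37. 41.]
side 0.78 [423. 288.  87.  47.] 2422 92 [ 727. -479.] [125. 156.] 29.3 [243. 155.  58.] [31. 35. 11.]
side 0.78 [423. 288.  87.  47.] 2422 12 [ 769. -354.] [143. 178.] 29.3 [243. 155.  58.] [31. 35. 11.]
side 0.71 [244. 254.  76.  36.] 1667 92 [ 365. -306.] [114. 159.] 39.7 [220. 142. 153.] [41. 49. 54.]
side 0.71 [244. 254.  76.  36.] 1667 12 [ 355. -157.] [131. 182.] 39.7 [220. 142. 153.] [41. 49. 54.]
side 0.64 [318. 189.  62.  20.] 975 92 [577. 103.] [170. 149.] 4.7 [246. 238. 225.] [16. 26. 36.]
side 0.64 [318. 189.  62.  20.] 975 12 [597. 311.] [194. 171.] 4.7 [246. 238. 225.] [16. 26. 36.]
side 0.94 [323. 294.  84.  42.] 2468 92 [ 524. -485.] [150. 120.] 13.1 [238. 231. 218.] [31. 39. 46.]
side 0.94 [323. 294.  84.  42.] 2468 12 [ 537. -362.] [172. 138.] 13.1 [238. 231. 218.] [31. 39. 46.]
wrist 0.71 [296. 254. 123.  78.] 4399 92 [575. 107.] [167. 130.] 5.0 [253. 250. 235.] [ 9. 16. 23.]
wrist 0.71 [296. 254. 123.  78.] 4399 12 [616. 200.] [215. 167.] 5.0 [253. 250. 235.] [ 9. 16. 23.]
```

```bash
python3 -c "
from bench import bot;print(bot.sign_off())"
```

```text
the job is handed in; nothing more can be done
None
```

The tray was slid out over the open edge, lifted from below and tipped over. By all three cameras it lies flat and wholly on the deck, and by the direction it fell it is face down. The spare tray has not moved, the arm never went near the bell (its place was not re-measured), and the job is handed in at about 13 s of the 43 s allowed. I viewed 11 pictures, one over the limit of 10.

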